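Charge the grinding-ball feed rail from its tray

ROBOT

A 7-joint arm with a two-finger parallel gripper is mounted at the origin on a cart in front of the work surface, level with it; the furniture and walls round the work are solid. World frame = base frame: x ahead of the robot, y to its left, z up, the work surface at z = 0. Lengths are in m, angles in rad, forces in N, time in s.
With the tool pointing down it reaches from about 0.4 to 0.875 m from the base axis. Payload 19.3 kg.
Tool frame: the origin (TCP) lies at the very end of the fingers, on their centre line; the grasp point (between the pads) lies 19 mm behind it; z points along the fingers, y is the line along which they close (so a half turn about z gives the same grasp; the last joint's range is limited). The gripper opens to 85 mm and grips with 20 to 120 N. Pads are 22 mm wide; open, the fingers measure 114 mm over their backs; the gripper's body (76 mm by 85 mm) begins 54 mm behind the grasp point. The pads swing forward as they close: fully open they stand 13 mm farther back than shut.
Start: joints at [1.159, 0.521, -0.036, 1.599, 0.021, 1.021, -0.113], TCP at [0.209, -0.589, 0.231] pointing down, gripper open.
Joint ranges: [-2.91, 2.91], [-0.3, 2.13], [-1.5, 1.42], [0.17, 2.43], [-1.26, 4.41], [0.16, 1.93], [-2.52, 2.52]. Speed limits (rad/s): [1.89, 1.89, 2.39, 2.39, 3.01, 3.01, 3.01].

INTERFACE

Orientations are given as [roll, pitch, yaw] about the fixed x, y, z axes, in that order (R = Rz(yaw) Ry(pitch) Rx(roll)).
In Python, from workcell import bot gives the robot as it stands.
- The arm moves only by the tool servo_tool, never from a script. Its argument "plan" is a list of rows, each a list of 7 numbers: the finger opening in cm, from 0 to 8.54, then the shift along the tool's x, y, z in cm, then the turn, a rotation vector about the tool's x, y, z in degrees. In form: [[fingers, x, y, z, wx, wy, wz], ...]. A call has 1 to 10 rows; each row is the pose to reach, as a shift and turn from the pose commanded when the call began, along the tool's axes at that moment; what a row does not reach only later rows make up. A row lasts 1/10 s, in which the tool goes at most 50 mm and 8.59 degrees, less where a joint would pass 70% of its speed; a pose out of reach is approached as far as the arm can. A call with a gripper value outside its range is refused whole. The fingers move at their own pace and stop on an object; "force" is the grip in N (left out, the last holds). Time passes only in rows, so rows that repeat a pose let the fingers close. It gives the time, the measured TCP pose, the force, the opening and the grip force at its end, in the units of the state.
- bot.observe(): the state, without advancing time (a new reading comes with each control period).
- bot.grab_frame(name): name is "scene" or "top" or "wrist"; returns a dict with "frame" (480x640x3 uint8, blue, green, red), "mtx" (3x3 intrinsics, pixels), "R" (3x3) and "t" (3): a world point X has camera coordinates R X + t; the wrist camera has in their place "T_tool_cam" (4x4, takes a point from camera to tool coordinates, whose origin is the TCP and whose axes are the flange's). Camera axes: x right, y down, z forward; pixel columns grow to the right and rows downward; lengths in m; the calibration is good to about 2 mm. A picture is of the moment at which its call begins: read the wrist's pose just before it. There is no depth.
- bot.job_done(): hands the job in; it is judged then, once.
The state is a dict: "clock": time; "qpos": joint angles; "qd": joint speeds; "joint_efforts": joint torques, N m; "position": TCP position; "tool_rot": TCP orientation; "force": force on the tool from outside, world axes, zero at the start; "moment": the same for the moment, N m; "grip_width": finger opening in m; "finger_force": force on a finger pad.
Only numpy, scipy, OpenCV 4.12 (cv2) and the standard library are available. Lean on these libraries where they do the work, as an engineer would, in place of code of your own. Each camera call takes 0.05 s, during which the arm holds its last target. There are 200 camera calls.

TASK

Take the blue tray by its black handle, bring its spout into the open mouth of the grooved feed rail, keep the tray's straight side pressed lightly against the yellow guide rail and tip it there until all four white grinding balls have run single file down the groove to the end stop. Then stand the tray upright on the worktop, and push the red-knobbed bolt fully home across the groove behind the balls. Do not touch the balls with the gripper, and leave the timer, petri dish, bottle and marker where they are.

Things in the scene. Friction and masses are not known exactly. Their poses are not given: they have to be found in the camera images.
- tray: loose blue open tray, 0.2-0.35 kg. Origin under its middle, on the underside; z up, +x to the spout. Body x -54..55, y -38..38, wall tops z 30 mm. Its floor climbs 5 degrees towards +x (and 3 towards -y), so balls stay at the back until it is tipped spout-down by more than 5 degrees; 15 to 25 empty it. Front wall closed but for the spout at the -y side; a diagonal wall inside leads balls there
- spout_tip (a point): lower lip of the tray's spout, at its open tip (tray x 91, y -24, z 15 mm); axes as the tray. Spout: trough x 55..91, y -38..-10 mm outside, 22 mm wide inside, underside z 12 at the root and 15 at the tip, wall tops z 32. The straight outer side y = -38 of tray and spout goes against the guide rail; the spout's middle then lies over the groove
- tray_grip (a point): middle of the tray's handle, an upright black slab against the outside of the back wall: 12 mm thick along tray x (grip across this), 44 mm along y, top at z 66 mm. This point: tray x -60, y 0, z 54 mm; axes as the tray. Keep fingertips above z 32, over the wall
- feed_rail: fixed feed rail. Origin on the worktop under the bolt, on the groove's line; z up, +x down the groove. V-groove x -45 to the black end stop at x 71 mm, 22 mm wide at the top, falling 5 degrees; at x 0 bottom z 24, edges z 32; a ball in it has its centre at z 34 there. Walls 22 mm apart beside it from x -8 on (tops about z 44). Four balls fill x 7..71. Base 8 mm high
- mouth (a point): point in the mouth, feed rail x -12, y 0, z 33 mm, axes as the feed rail: the spout's lip belongs here or up to 20 mm farther back (-x), on or a few mm over the shoulders. Mouth: x -45..-8, flat shoulders beside the groove (z 33 at the +x end, 36 at the -x end) between the guide rail (y -14) and a low cheek (y +25, top z 50)
- guide_rail: fixed yellow upright fence of the feed rail, origin and axes as feed_rail; 6 mm thick, its face towards the tray at y -14 mm (facing +y), x -113..-8, z 8..54 mm. The tray's straight side slides along this face; press towards -y
- bolt (a joint): position in m of the round 8 mm steel bolt across the groove: 0 fully drawn, 0.033 fully home in the keeper at the -y side; it moves along the feed rail's -y, friction about 1.5 N, and stays where it is left. It starts drawn, 0 to 6 mm
- bolt_knob (a point): grip point on the bolt's upright red knob, a 10 x 10 mm post, top z 80 mm; this point at z 66, x 0, y 60 mm (less the joint's value) of the feed rail; free all round above z 48 mm. Moves with the bolt; axes as the feed rail
- ball_0_center (a point): centre of polished, slippery white ceramic grinding ball 0, 16 mm diameter, 13 g; rolls freely, starts at the back of the tray; balls may bridge at the spout, then tip the tray back level to let them roll back, and tip again
- ball_1_center (a point): centre of polished, slippery white ceramic grinding ball 1, 16 mm diameter, 13 g; rolls freely, starts at the back of the tray; balls may bridge at the spout, then tip the tray back level to let them roll back, and tip again
- ball_2_center (a point): centre of polished, slippery white ceramic grinding ball 2, 16 mm diameter, 13 g; rolls freely, starts at the back of the tray; balls may bridge at the spout, then tip the tray back level to let them roll back, and tip again
- ball_3_center (a point): centre of polished, slippery white ceramic grinding ball 3, 16 mm diameter, 13 g; rolls freely, starts at the back of the tray; balls may bridge at the spout, then tip the tray back level to let them roll back, and tip again
- ball_0: ball 0 itself (see its centre); its axes mean nothing
- ball_1: ball 1 itself (see its centre); its axes mean nothing
- ball_2: ball 2 itself (see its centre); its axes mean nothing
- ball_3: ball 3 itself (see its centre); its axes mean nothing
- timer: bystander: pale lab timer lying flat, 62 x 66 x 18 mm, origin under its middle
- petri: bystander: petri dish with lid, 58 mm across, 14 mm high, origin under its middle
- bottle: bystander: small amber bottle with green cap, 48 mm across, 102 mm high, origin under its middle
- marker: bystander: white marker with red cap, lying, 134 mm long, origin under its middle

How it is judged:
By the outcome, as a careful person would: the job done as asked, in the order asked, and still so for the second after the job is handed in, with the robot touching nothing.
It also fails if it takes over 64 s, if anything falls off the work surface, if the arm or the gripper's body presses on something with over 40 N, if the wrist force passes 120 N, or if a joint passes its speed limit or range.

## Working session

There is one attempt and no reset: what is moved stays moved. The work goes in short steps, Python scripts to look and compute and a tool call to move; the robot and the scene stay as the last step left them, time stands still between calls to the robot, and variables do not carry over. Pictures are saved under pics/ and viewed, at most 10 in all, crops included, and the job is handed in when it is done.

Besides the shell and the picture viewer there is one more tool, called as name([rows], argument=value, ...), one row to a line, values as JSON. servo_tool: Moves the arm, as the interface text tells. Its arguments: {"type":"object","properties":{"plan":{"type":"array","items":{"type":"array","items":{"type":"number"}}},"force":{"type":"number"}},"required":["plan"]}

```bash
mkdir -p pics; ls; cat > h.py <<'E'
import numpy as np, cv2
from workcell import bot
from scipy.spatial.transform import Rotation as Ro
def px2w(f,uv,z):
    uv=np.atleast_2d(np.float64(uv)); d=cv2.undistortPoints(uv[:,None],f["mtx"],None)[:,0]
    d=np.c_[d,np.ones(len(d))]@f["R"]; c=-f["R"].T@f["t"]
    return c+d*((np.atleast_1d(z)-c[2])/d[:,2])[:,None]
def w2px(f,X):
    X=np.atleast_2d(X); p=(X@f["R"].T+f["t"])@f["mtx"].T; return p[:,:2]/p[:,2:]
E
python3 - <<'E'
from h import *
print(bot.observe())
for n in ("top","scene"):
    f=bot.grab_frame(n); cv2.imwrite(f"pics/{n}0.png",f["frame"]); np.savez(f"{n}0.npz",**f)
    print(n,f["mtx"].tolist(),(-f["R"].T@f["t"]).round(3),f["R"].round(2).tolist())
E
```

```text
pics
{'clock': 0.0, 'qpos': array([ 1.158824  ,  0.52203469, -0.03629919,  1.59999053,  0.02123284,
        1.02109588, -0.11280711]), 'qd': array([-6.86950824e-04,  8.54192473e-05,  3.93096195e-04, -1.10565636e-04,
        1.23781003e-03, -3.96550284e-05,  1.35473135e-03]), 'joint_efforts': array([ 5.41414247e-04, -9.27118492e+01,  1.98040254e+00, -3.69943357e+01,
        1.80507096e-02,  7.89305835e-03,  1.55312456e-06]), 'position': array([ 0.20930425, -0.58856114,  0.23071943]), 'tool_rot': array([-3.14045623e+00,  1.23065167e-04,  3.41747708e-01]), 'force': array([-0.24259711, -0.10728056,  0.17039333]), 'moment': array([-0.02635848,  0.00694194,  0.00429226]), 'finger_force': 0.0, 'grip_width': 0.0853607480597085}
top [[576.738826645027, 0.0, 315.54209558697767], [0.0, 576.738826645027, 239.5743982761367], [0.0, 0.0, 1.0]] [0.437 0.238 0.979] [[-0.03, -1.0, -0.02], [-0.99, 0.03, -0.13], [0.13, 0.02, -0.99]]
scene [[490.07921378732857, 0.0, 316.7259556653147], [0.0, 490.07921378732857, 246.34471167191012], [0.0, 0.0, 1.0]] [ 0.155 -0.273  0.632] [[0.8, -0.61, 0.01], [-0.37, -0.51, -0.78], [0.48, 0.61, -0.63]]
```

View pics/top0.png

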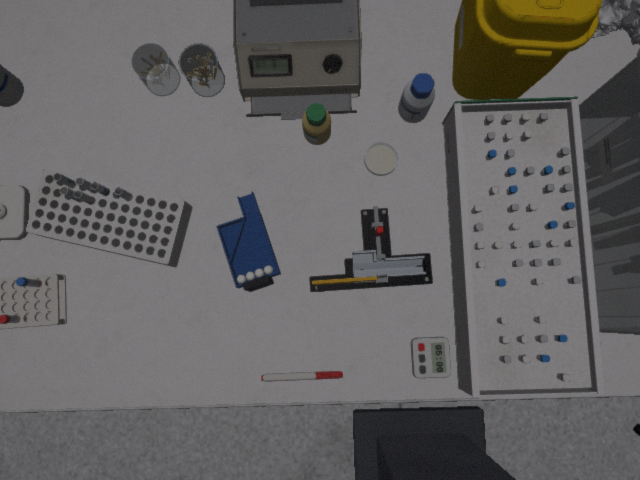

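View pics/scene0.png

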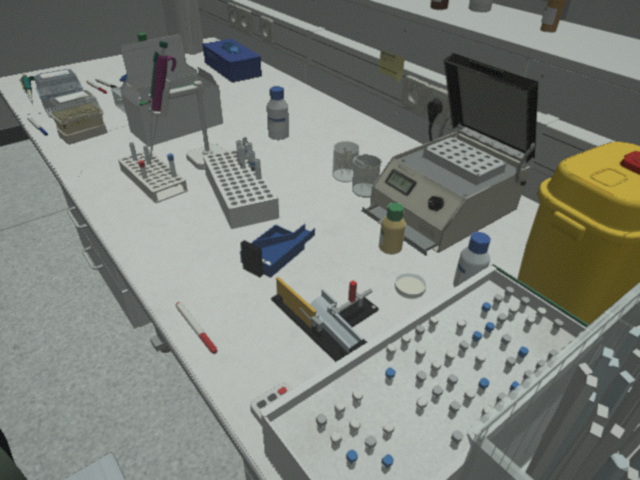

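Top view: tray at about (248,243) px, with its handle at (258,283), the balls at (241–268,275) and the spout tip at (247,198). The rail's groove runs to the image right, the yellow guide is at (310–405,280) and the red knob at (379,230). The bystanders are clear of the route. Next I'll measure these from colour masks.

```bash
python3 - <<'E'
from h import *
f=dict(np.load("top0.npz")); im=f["frame"]; hsv=cv2.cvtColor(im,cv2.COLOR_BGR2HSV)
s=dict(np.load("scene0.npz"))
def mask(lo,hi,box):
    m=cv2.inRange(hsv,lo,hi); k=np.zeros_like(m); x0,y0,x1,y1=box; k[y0:y1,x0:x1]=m[y0:y1,x0:x1]; return k
def big(m): return max(cv2.findContours(m,cv2.RETR_EXTERNAL,cv2.CHAIN_APPROX_NONE)[0],key=cv2.contourArea)
def rect(c,z,name):
    P=px2w(f,c[:,0,:],z)[:,:2]; (cx,cy),(w,h),a=cv2.minAreaRect((P*1000).astype(np.float32))
    print(name,len(c),"c",round(cx,1),round(cy,1),"wh",round(w,1),round(h,1),"ang",round(a,2)); return P
rect(big(mask((15,120,80),(35,255,255),(300,260,420,300))),.054,"guide")
c=big(mask((100,90,30),(130,255,255),(200,180,300,300)))
P=rect(c,.030,"tray")
print("tray hull px",cv2.approxPolyDP(cv2.convexHull(c),3,True)[:,0].tolist())
rect(big(mask((0,0,0),(180,255,40),(230,265,285,300))),.066,"handle")
rect(big(mask((0,130,80),(8,255,255),(365,215,395,245))),.080,"knob")
# balls
m=mask((0,0,150),(180,60,255),(232,262,278,290))
for c in cv2.findContours(m,cv2.RETR_EXTERNAL,cv2.CHAIN_APPROX_NONE)[0]:
    if cv2.contourArea(c)>8: (u,v),r=cv2.minEnclosingCircle(c); print("ball",u,v,r,px2w(f,(u,v),.012).round(4))
cr=cv2.resize(im[185:305,200:450],None,fx=3.2,fy=3.2,interpolation=cv2.INTER_CUBIC); cv2.imwrite("pics/crop1.png",cr)
E
```

```text
guide 133 c 491.6 211.5 wh 5.5 102.9 ang 2.16
tray 279 c 565.3 373.8 wh 143.6 75.8 ang 16.88
tray hull px [[252, 193], [279, 272], [236, 286], [217, 226], [238, 197]]
handle 69 c 489.7 348.6 wh 15.1 47.0 ang 16.73
knob 19 c 567.2 153.8 wh 7.8 8.0 ang 87.55
```

View pics/crop1.png

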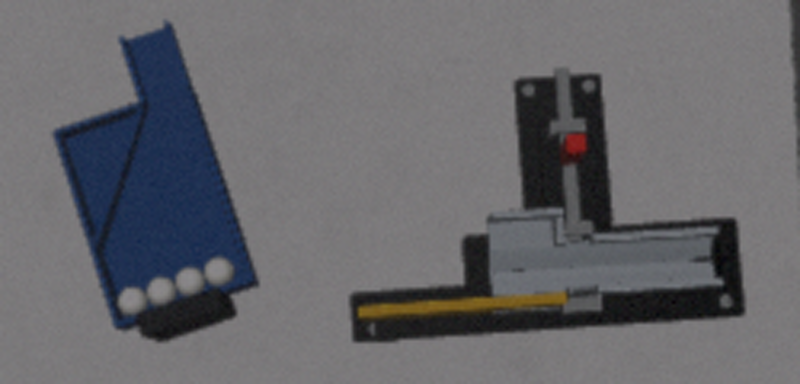

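The crop confirms the layout: balls at the back of the tray, the groove mouth just right of the yellow guide's end, and the bolt drawn. The sizes check out: guide 103×5.5 mm, tray 144×76 mm, and the knob lands 3.6 mm from its zero position. Before crossing, I'll check how tall the object on the right is.

```bash
python3 - <<'E'
from h import *
a=cv2.imread("pics/top0.png")[0:400,440:640]; b=cv2.imread("pics/scene0.png")[200:480,400:640]
w=bot.grab_frame("wrist")["frame"]
a=cv2.resize(a,(300,600)); b=cv2.resize(b,(342,400)); w=cv2.resize(w,(267,200))
o=np.zeros((600,660,3),np.uint8); o[:,:300]=a; o[:400,310:652]=b; o[400:,310:577]=w
o=np.clip(o*1.6,0,255).astype(np.uint8); cv2.imwrite("pics/comp.png",o)
E
```

```text
(no output)
```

View pics/comp.png

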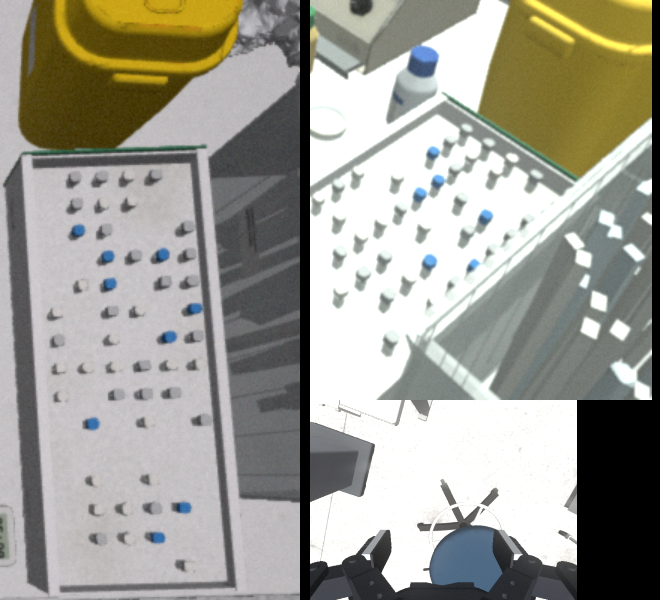

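The right side has a vial box, with a tall grey rack behind it. I'll lift high before swinging over.

servo_tool([
  [8.5,0,0,-32,0,0,0],
  [8.5,0,0,-32,0,0,0],
  [8.5,0,0,-32,0,0,0],
  [8.5,0,0,-32,0,0,0],
  [8.5,0,0,-32,0,0,0],
  [8.5,0,0,-32,0,0,0],
  [8.5,0,0,-32,0,0,0],
  [8.5,0,0,-32,0,0,0],
])

```text
clock: 0.95
position: [0.2096, -0.5892, 0.5541]
tool_rot: [3.137, -0.0, 0.342]
force: [-0.4, 0.5, -0.4]
grip_width: 0.0848
finger_force: 0.0
```

```bash
cat >> h.py <<'E'
def Rt(yaw,tip=0): # tool y at heading yaw-90; tip: turn about tool x, degrees
    return Ro.from_euler('xyz',[180,0,yaw],degrees=True)*Ro.from_rotvec([tip,0,0],degrees=True)
def rel(wps,p0=None,R0=None):
    o=bot.observe()
    if p0 is None: p0=o["position"]
    if R0 is None: R0=Ro.from_euler('xyz',o["tool_rot"])
    print(round(o["clock"],2),"pos",p0.round(4),"rpy",R0.as_euler('xyz',degrees=True).round(2),"q",o["qpos"].round(2),"F",o["force"].round(1),"w",o["grip_width"].round(4))
    for p,R in wps: print((R0.inv().apply(np.array(p)-p0)*100).round(2).tolist(),np.rad2deg((R0.inv()*R).as_rotvec()).round(1).tolist())
# rail frame
RO=np.array([.5109,.1517,0]); RH=-87.84
RR=Ro.from_euler('z',RH,degrees=True)
def rail(x,y,z): return RO+RR.apply([x/1000,y/1000,z/1000])
E
python3 - <<'E'
from h import *
p=lambda az,r=.6,z=.55:(r*np.cos(np.radians(az)),r*np.sin(np.radians(az)),z)
rel([(p(-35),Rt(55)),(p(0),Rt(80)),(p(35.5),Rt(106.9))])
E
```

```text
Traceback (most recent call last):
  File "h.py", line 16, in rel
    print(round(o["clock"],2),"pos",p0.round(4),"rpy",R0.as_euler('xyz',degrees=True).round(2),"q",o["qpos"].round(2),"F",o["force"].round(1),"w",o["grip_width"].round(4))
                                                                                                                                                  ^^^^^^^^^^^^^^^^^^^^^
AttributeError: 'float' object has no attribute 'round'
```

```bash
sed -i 's/o\["grip_width"\].round(4)/round(o["grip_width"],4)/' h.py
python3 - <<'E'
from h import *
p=lambda az,r=.6,z=.55:(r*np.cos(np.radians(az)),r*np.sin(np.radians(az)),z)
rel([(p(-45),Rt(45)),(p(-20),Rt(65))])
rel([(p(10),Rt(88)),(p(35.5),Rt(106.9))],np.array(p(-20)),Rt(65))
rel([((.490,.350,.20),Rt(106.9)),((.490,.350,.10),Rt(106.9))],np.array(p(35.5)),Rt(106.9))
E
```

```text
0.95 pos [ 0.2096 -0.5892  0.5541] rpy [ 1.7976e+02 -2.0000e-02  1.9580e+01] q [ 1.14  0.4  -0.01  0.99  0.    1.74 -0.1 ] F [-0.4  0.5 -0.4] w 0.0848
[25.75, -8.35, 0.39] [0.2, 0.0, -25.4]
[46.24, -24.31, 0.33] [0.2, 0.1, -45.4]
0.95 pos [ 0.5638 -0.2052  0.55  ] rpy [180.   0.  65.] q [ 1.14  0.4  -0.01  0.99  0.    1.74 -0.1 ] F [-0.4  0.5 -0.4] w 0.0848
[29.19, -10.62, -0.0] [-0.0, 0.0, -23.0]
[46.99, -30.23, -0.0] [-0.0, 0.0, -41.9]
0.95 pos [0.4885 0.3484 0.55  ] rpy [180.    0.  106.9] q [ 1.14  0.4  -0.01  0.99  0.    1.74 -0.1 ] F [-0.4  0.5 -0.4] w 0.0848
[0.11, 0.19, 35.0] [0.0, 0.0, 0.0]
[0.11, 0.19, 45.0] [0.0, 0.0, 0.0]
```

servo_tool([
  [8.5,5.1,-1.2,0,0,0,-5],
  [8.5,10.2,-2.7,0,0,0,-10],
  [8.5,15.3,-4.4,0,0,0,-15],
  [8.5,20.5,-6.3,0,0,0,-20],
  [8.5,25.5,-8.5,0,0,0,-25],
  [8.5,29.8,-11.5,0,0,0,-29],
  [8.5,34,-14.7,0,0,0,-33],
  [8.5,38,-18,0,0,0,-37],
  [8.5,42,-21,0,0,0,-41],
  [8.5,46,-24,0,0,0,-45],
])

```text
clock: 1.95
position: [0.5487, -0.2283, 0.5505]
tool_rot: [-3.141, 0.0, 1.13]
force: [0.8, -1.0, 0.6]
grip_width: 0.085
finger_force: 0.0
```

servo_tool([
  [8.5,5,-1,0,0,0,-4],
  [8.5,10,-2.5,0,0,0,-8],
  [8.5,15,-4.5,0,0,0,-12],
  [8.5,20,-6.5,0,0,0,-16],
  [8.5,25,-8.8,0,0,0,-20],
  [8.5,29,-11,0,0,0,-23],
  [8.5,33,-14.8,0,0,0,-27],
  [8.5,36.5,-18.5,0,0,0,-31],
  [8.5,40,-22.2,0,0,0,-35],
  [8.5,43.5,-26,0,0,0,-38],
])

```text
clock: 2.95
position: [0.5062, 0.2575, 0.5504]
tool_rot: [-3.141, 0.001, 1.793]
force: [1.5, 0.1, 0.1]
grip_width: 0.0847
finger_force: 0.0
```

```bash
python3 - <<'E'
from h import *
rel([((.490,.350,.55),Rt(106.9)),((.490,.350,.15),Rt(106.9))])
E
```

```text
2.95 pos [0.5062 0.2575 0.5504] rpy [-1.7994e+02  3.0000e-02  1.0275e+02] q [-0.15  0.33 -0.64  1.15  0.2   1.72 -0.51] F [1.5 0.1 0.1] w 0.0847
[9.38, 0.46, 0.03] [-0.1, 0.0, -4.2]
[9.4, 0.5, 40.03] [-0.1, 0.0, -4.2]
```

servo_tool([
  [8.5,4,0.2,3,0,0,-2],
  [8.5,8,0.4,6,0,0,-4.2],
  [8.5,9.4,0.5,11,0,0,-4.2],
  [8.5,9.4,0.5,16,0,0,-4.2],
  [8.5,9.4,0.5,21,0,0,-4.2],
  [8.5,9.4,0.5,26,0,0,-4.2],
  [8.5,9.4,0.5,31,0,0,-4.2],
  [8.5,9.4,0.5,36,0,0,-4.2],
  [8.5,9.4,0.5,40,0,0,-4.2],
  [8.5,9.4,0.5,40,0,0,-4.2],
])

```text
clock: 3.95
position: [0.4891, 0.3465, 0.1459]
tool_rot: [-3.133, 0.003, 1.865]
force: [-0.5, -0.4, 0.2]
grip_width: 0.0852
finger_force: 0.0
```

```bash
python3 - <<'E'
from h import *
o=bot.observe(); f=bot.grab_frame("wrist"); im=f["frame"]
T=np.eye(4); T[:3,:3]=Ro.from_euler('xyz',o["tool_rot"]).as_matrix(); T[:3,3]=o["position"]
C=T@f["T_tool_cam"]; R=C[:3,:3].T; g=dict(mtx=f["mtx"],R=R,t=-R@C[:3,3]); print(C[:3,3])
# predicted handle/tray features
to=np.array([.5476,.3684,0]); TR=Ro.from_euler('z',16.88,degrees=True)
pts=[[-66,-22,66],[-66,22,66],[-54,22,66],[-54,-22,66],[-54,38,30],[-54,-38,30],[91,-38,32],[55,38,30]]
uv=w2px(g,to+TR.apply(np.array(pts)/1000)); print(uv.round(0).tolist())
for u,v in uv: cv2.circle(im,(int(u),int(v)),4,(0,255,0),1)
cv2.imwrite("pics/w1.png",im); rel([])
E
```

```text
[0.46826751 0.41639328 0.28752946]
[[313.0, 281.0], [312.0, 206.0], [335.0, 206.0], [334.0, 281.0], [333.0, 168.0], [332.0, 282.0], [551.0, 284.0], [510.0, 168.0]]
4.0 pos [0.4903 0.3479 0.1495] rpy [-1.7973e+02  6.0000e-02  1.0683e+02] q [-0.31  0.64 -0.59  1.71  0.43  0.92 -0.79] F [ 0.6 -0.   0.8] w 0.0848
```

View pics/w1.png

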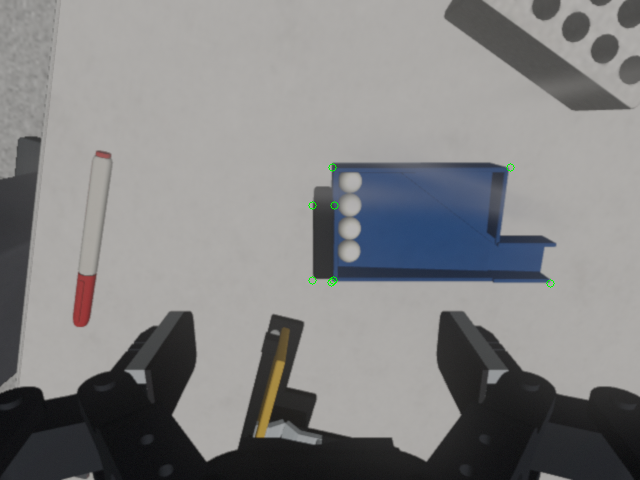

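Wrist view: the predicted tray corners lie within about 2 px of the image, with the handle at columns 313–335 and the four balls at about (349,182–251). Descending and gripping.

servo_tool([
  [8.5,0.3,0.1,3,0,0,0],
  [8.5,0.3,0.1,6,0,0,0],
  [8.5,0.3,0.1,9,0,0,0],
  [8.5,0.3,0.1,11.3,0,0,0],
  [8.5,0.3,0.1,11.3,0,0,0],
  [8.5,0.3,0.1,11.3,0,0,0],
])

```text
clock: 4.6
position: [0.4927, 0.3527, 0.0405]
tool_rot: [3.14, -0.001, 1.864]
force: [-0.6, 0.2, 0.3]
grip_width: 0.0851
finger_force: 0.0
```

servo_tool([
  [6,0,0,0,0,0,0],
  [4,0,0,0,0,0,0],
  [2,0,0,0,0,0,0],
  [0.8,0,0,0,0,0,0],
  [0.5,0,0,0,0,0,0],
  [0.5,0,0,0,0,0,0],
  [0.5,0,0,0,0,0,0],
  [0.5,0,0,0,0,0,0],
], force=60)

```text
clock: 5.4
position: [0.4919, 0.3519, 0.0387]
tool_rot: [3.141, 0.0, 1.864]
force: [-1.6, -0.6, 6.4]
grip_width: 0.0109
finger_force: 59.1
```

servo_tool([
  [0.5,0,0,-0.4,0,0,0],
  [0.5,0,0,-1,-1,0,0],
  [0.5,0,0,-1.8,-2,0,0],
  [0.5,0,0,-2.8,-4,0,0],
  [0.5,0,0,-4,-6,0,0],
  [0.5,0,0,-5.2,-7,0,0],
  [0.5,0,0,-6.2,-8,0,0],
  [0.5,0,0,-6.8,-8,0,0],
  [0.5,0,0,-7,-8,0,0],
  [0.5,0,0,-7,-8,0,0],
])

```text
clock: 6.4
position: [0.4921, 0.3518, 0.1084]
tool_rot: [3.002, -0.0, 1.863]
force: [-0.8, 0.5, -3.9]
grip_width: 0.0112
finger_force: 58.6
```

```bash
cat >> h.py <<'E'
def dock(lx,ly,lz,tip=0,zt=37,dh=0):
    "tool pose that puts the spout lip at rail (lx,ly,lz) mm, spout down by tip"
    RTr=Ro.from_euler('z',RH+dh,degrees=True)*Ro.from_euler('y',tip,degrees=True)
    p=rail(lx,ly,lz)+RTr.apply(np.array([-151,24,zt-15])/1000)
    return p,RTr*Ro.from_euler('z',90,degrees=True)*Ro.from_euler('x',180,degrees=True)
E
python3 - <<'E'
from h import *
rel([dock(-85,12,85,-8)]); 
p,R=dock(-85,12,85,-8); print(p.round(4))
f=bot.grab_frame("top"); np.savez("top1.npz",**f)
E
```

```text
6.4 pos [0.4921 0.3518 0.1084] rpy [ 1.7201e+02 -1.0000e-02  1.0676e+02] q [-0.4   0.63 -0.49  1.85  0.58  0.67 -0.95] F [-0.8  0.5 -3.9] w 0.0112
[2.38, 5.14, 3.0] [-0.0, -14.6, 103.6]
[0.5379 0.3905 0.0858]
```

servo_tool([
  [0.5,0,0,0,0,-0.2,1.5],
  [0.5,0,0.1,0,0,-0.6,4],
  [0.5,0.1,0.3,0,0,-1.1,8],
  [0.5,0.2,0.6,0,0,-1.8,13],
  [0.5,0.4,0.9,0,0,-2.5,18],
  [0.5,0.5,1.2,0,0,-3.2,23],
  [0.5,0.7,1.5,0,0,-3.9,28],
  [0.5,0.8,1.8,0,0,-4.6,33],
  [0.5,0.9,2.1,0,0,-5.2,37],
  [0.5,1,2.3,0,0,-5.5,39],
])

```text
clock: 7.45
position: [0.5107, 0.3683, 0.111]
tool_rot: [3.002, 0.001, 1.173]
force: [0.4, 0.3, -3.4]
grip_width: 0.0112
finger_force: 58.6
```

```bash
python3 - <<'E'
from h import *
rel([dock(-85,12,105,-8)]); 
E
```

```text
7.45 pos [0.5107 0.3683 0.111 ] rpy [1.7201e+02 4.0000e-02 6.7220e+01] q [-0.58  0.66 -0.3   1.74  0.45  0.77 -1.54] F [ 0.4  0.3 -3.4] w 0.0112
[3.1, 1.57, 0.75] [0.0, -9.0, 64.4]
```

servo_tool([
  [0.5,0.1,0,0,0,-0.3,2],
  [0.5,0.3,0.1,0.1,0,-0.8,6],
  [0.5,0.5,0.2,0.1,0,-1.5,11],
  [0.5,0.8,0.4,0.2,0,-2.2,16],
  [0.5,1,0.5,0.3,0,-2.9,21],
  [0.5,1.3,0.6,0.3,0,-3.6,26],
  [0.5,1.5,0.7,0.4,0,-4.3,31],
  [0.5,1.7,0.8,0.4,0,-5,36],
  [0.5,1.9,0.9,0.5,0,-5.4,39],
  [0.5,2,1,0.5,0,-5.6,40],
])

```text
clock: 8.45
position: [0.5281, 0.3825, 0.1076]
tool_rot: [3.002, 0.0, 0.47]
force: [-0.7, -0.4, -4.4]
grip_width: 0.0111
finger_force: 58.6
```

```bash
python3 - <<'E'
from h import *
rel([dock(-85,12,105,-8)]); 
E
```

```text
8.45 pos [0.5281 0.3825 0.1076] rpy [1.7199e+02 1.0000e-02 2.6920e+01] q [-0.7   0.72 -0.13  1.59  0.28  0.9  -2.08] F [-0.7 -0.4 -4.4] w 0.0111
[1.23, -0.29, 0.14] [0.0, -3.4, 24.5]
```

servo_tool([
  [0.5,0.1,0,0,0,-0.2,1.5],
  [0.5,0.3,0,0,0,-0.6,4],
  [0.5,0.5,-0.1,0,0,-1.1,8],
  [0.5,0.7,-0.1,0.1,0,-1.8,13],
  [0.5,0.9,-0.2,0.1,0,-2.5,18],
  [0.5,1.1,-0.2,0.1,0,-3.1,22],
  [0.5,1.2,-0.3,0.1,0,-3.4,24],
  [0.5,1.2,-0.3,0.1,0,-3.4,24.5],
  [0.5,1.2,-0.3,0.1,0,-3.4,24.5],
])

```text
clock: 9.35
position: [0.5375, 0.3904, 0.1065]
tool_rot: [3.002, -0.001, 0.041]
force: [-0.4, -0.2, -3.2]
grip_width: 0.0109
finger_force: 58.6
```

```bash
python3 - <<'E'
from h import *
rel([dock(-85,12,105,-8),dock(-85,8,60,0),dock(-22,6,44,0)]); 
f=bot.grab_frame("top"); np.savez("top2.npz",**f); s=bot.grab_frame("scene"); np.savez("scene2.npz",**s)
p,R=dock(-85,12,105,-8); o=bot.observe(); p=o["position"]; R=Ro.from_euler('xyz',o["tool_rot"])
# predicted tray features at measured tool pose (TCP = tray -60,0,37)
RTr=R*(Ro.from_euler('z',90,degrees=True)*Ro.from_euler('x',180,degrees=True)).inv()
P=p+RTr.apply((np.array([[91,-38,32],[91,-10,32],[55,38,30],[-54,-38,30],[-54,38,30],[91,-24,15]])-[-60,0,37])/1000)
o=[]
for g,b in ((f,(180,180,440,320)),(s,(200,200,400,360))):
    im=g["frame"].copy()
    for u,v in w2px(g,P): cv2.circle(im,(int(round(u)),int(round(v))),2,(0,255,0),1)
    x0,y0,x1,y1=b; im=im[y0:y1,x0:x1]; k=520/im.shape[1] if g is f else 380/im.shape[1]
    o.append(cv2.resize(im,None,fx=k,fy=k,interpolation=cv2.INTER_CUBIC))
c=np.zeros((600,760,3),np.uint8); c[:o[0].shape[0],:520]=o[0]; h=o[1].shape[0]; c[600-h:,380:760]=o[1]
cv2.imwrite("pics/d2.png",np.clip(c*1.5,0,255).astype(np.uint8))
E
```

```text
9.35 pos [0.5375 0.3904 0.1065] rpy [ 1.7201e+02 -5.0000e-02  2.3400e+00] q [-0.75  0.76 -0.04  1.51  0.16  0.97 -2.4 ] F [-0.4 -0.2 -3.2] w 0.0109
[0.04, -0.02, 0.07] [-0.0, -0.1, 0.2]
[-0.36, -0.19, 2.45] [8.0, -0.1, 0.2]
[-0.58, 5.82, 4.91] [8.0, -0.1, 0.2]
```

View pics/d2.png

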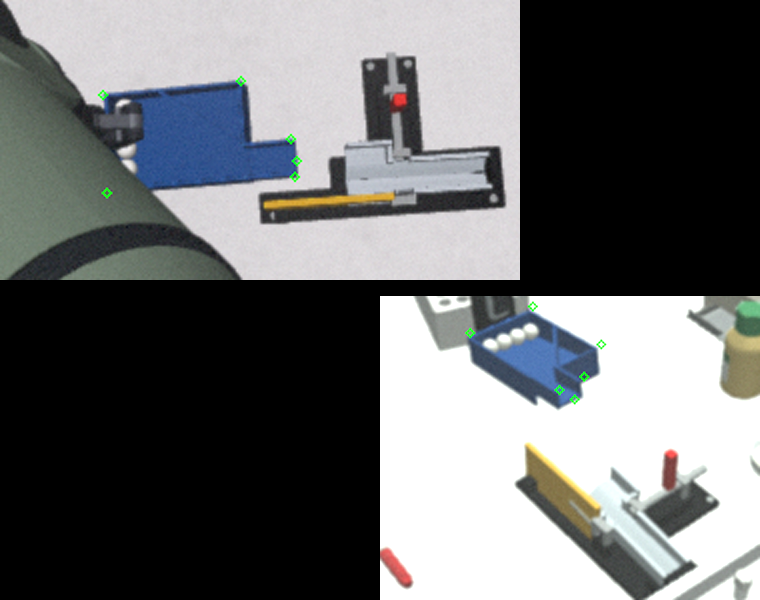

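Top view: the predicted corners sit on the tray edges. In the scene view the tray appears about 4 mm lower than predicted, so I'll measure that numerically against the guide rail.

```bash
python3 - <<'E'
from h import *
s=dict(np.load("scene2.npz")); hsv=cv2.cvtColor(s["frame"],cv2.COLOR_BGR2HSV)
def hull(lo,hi,b):
    m=cv2.inRange(hsv,lo,hi); k=np.zeros_like(m);x0,y0,x1,y1=b;k[y0:y1,x0:x1]=m[y0:y1,x0:x1]
    c=max(cv2.findContours(k,0,1)[0],key=cv2.contourArea); return cv2.approxPolyDP(cv2.convexHull(c),1.5,True)[:,0].tolist(),c
print("yellow",hull((12,90,80),(35,255,255),(260,270,340,340))[0])
print("pred top -x end, +x end", w2px(s,[rail(-113,-14,54),rail(-113,-20,54),rail(-8,-14,54),rail(-8,-20,54),rail(-113,-20,8)]).round(1).tolist())
r,c=hull((0,120,60),(10,255,255),(340,270,370,310)); print("knob",r, "pred top",w2px(s,[rail(0,56.4,80)]).round(1).tolist())
print("blue",hull((95,80,25),(130,255,255),(230,200,330,270))[0])
o=bot.observe(); p=o["position"]; R=Ro.from_euler('xyz',o["tool_rot"])
RTr=R*(Ro.from_euler('z',90,degrees=True)*Ro.from_euler('x',180,degrees=True)).inv()
for zt in (37,40):
  P=p+RTr.apply((np.array([[91,-38,32],[91,-38,15],[91,-10,32],[91,-10,15],[55,38,30],[-54,-38,30],[-54,38,30],[55,-38,0]])-[-60,0,zt])/1000)
  print(zt,w2px(s,P).round(1).tolist())
print(p)
E
```

```text
yellow [[277, 277], [315, 310], [310, 326], [285, 303], [278, 293]]
pred top -x end, +x end [[280.3, 274.4], [277.5, 275.9], [318.6, 308.7], [315.8, 310.4], [278.4, 294.8]]
knob [[353, 281], [355, 282], [354, 297], [351, 300], [350, 283]] pred top [[355.0, 281.0]]
blue [[247, 221], [267, 211], [279, 208], [313, 227], [313, 240], [305, 252], [295, 257], [280, 254], [252, 235]]
37 [[294.1, 248.7], [295.2, 257.2], [307.5, 242.0], [308.4, 250.5], [316.2, 224.7], [246.8, 219.3], [280.2, 204.7], [283.4, 256.1]]
40 [[294.3, 250.2], [295.4, 258.7], [307.7, 243.5], [308.5, 251.9], [316.3, 226.1], [247.0, 220.7], [280.4, 206.1], [283.6, 257.6]]
[0.53751285 0.39034269 0.10657725]
```

```bash
python3 - <<'E'
from h import *
import functools; d=functools.partial(dock,zt=39)
rel([d(-85,7,70,-5),d(-80,6,46,-3),d(-22,5,43,-3)]); 
E
```

```text
9.45 pos [0.5375 0.3903 0.1066] rpy [ 1.7201e+02 -5.0000e-02  2.3500e+00] q [-0.75  0.76 -0.04  1.51  0.16  0.97 -2.4 ] F [-0.3 -0.  -3.9] w 0.0108
[-0.46, -0.37, 2.56] [3.0, -0.1, 0.2]
[-0.56, -0.08, 4.48] [5.0, -0.1, 0.2]
[-0.68, 5.62, 5.59] [5.0, -0.1, 0.2]
```

servo_tool([
  [0.5,0,0,0.3,0.3,0,0],
  [0.5,-0.1,-0.1,0.8,0.8,0,0],
  [0.5,-0.3,-0.2,1.5,1.7,0,0],
  [0.5,-0.4,-0.3,2.3,2.6,0,0.1],
  [0.5,-0.5,-0.3,3.1,3.5,0,0.2],
  [0.5,-0.6,-0.2,3.9,4.3,0,0.2],
  [0.5,-0.6,-0.1,4.3,4.8,0,0.2],
  [0.5,-0.6,-0.1,4.5,5,0,0.2],
  [0.5,-0.6,-0.1,4.5,5,0,0.2],
])

```text
clock: 10.35
position: [0.532, 0.3847, 0.0617]
tool_rot: [3.089, -0.001, 0.036]
force: [-0.1, 0.2, -3.8]
grip_width: 0.0111
finger_force: 58.5
```

servo_tool([
  [0.5,0,0.2,0,0,0,0],
  [0.5,0,0.6,0.1,0,0,0],
  [0.5,0,1.2,0.2,0,0,0],
  [0.5,-0.1,2,0.4,0,0,0],
  [0.5,-0.1,2.9,0.6,0,0,0],
  [0.5,-0.1,3.8,0.7,0,0,0],
  [0.5,-0.1,4.6,0.9,0,0,0],
  [0.5,-0.1,5.2,1,0,0,0],
  [0.5,-0.1,5.6,1.1,0,0,0],
  [0.5,-0.1,5.7,1.1,0,0,0],
])

```text
clock: 11.35
position: [0.5332, 0.3271, 0.0539]
tool_rot: [3.089, -0.002, 0.036]
force: [-0.1, 1.0, -1.6]
grip_width: 0.0107
finger_force: 59.0
```

```bash
cat >> h.py <<'E'
def pic(name,zt=39,lip=True):
    o=bot.observe(); p=o["position"]; R=Ro.from_euler('xyz',o["tool_rot"])
    RTr=R*(Ro.from_euler('z',90,degrees=True)*Ro.from_euler('x',180,degrees=True)).inv()
    L=p+RTr.apply((np.array([91,-24,15])-[-60,0,zt])/1000)
    print("lip in rail mm",(RR.inv().apply(L-RO)*1000).round(1),"tip/hd",(RR.inv()*RTr).as_euler('xyz',degrees=True).round(2))
    f=bot.grab_frame("top"); s=bot.grab_frame("scene"); np.savez(name+"t.npz",**f); np.savez(name+"s.npz",**s)
    a=f["frame"][200:310,250:450]; b=s["frame"][210:360,220:400]
    a=cv2.resize(a,(660,363),interpolation=2)[:,180:]; b=cv2.resize(b,(480,400),interpolation=2)
    c=np.zeros((600,800,3),np.uint8); c[:270,:480]=a[70:340]; c[200:,320:]=b
    cv2.imwrite(f"pics/{name}.png",np.clip(c*1.5,0,255).astype(np.uint8))
E
python3 - <<'E'
from h import *
import functools; d=functools.partial(dock,zt=39)
rel([d(-22,0,43,-3),d(-22,0,39,0),d(-22,0,38,20)]); pic("e1")
E
```

```text
11.35 pos [0.5332 0.3271 0.0539] rpy [ 1.7702e+02 -9.0000e-02  2.0500e+00] q [-0.62  0.75 -0.07  1.69  0.14  0.73 -2.31] F [-0.1  1.  -1.6] w 0.0107
[-0.49, 0.07, -0.51] [-0.0, -0.1, -0.1]
[-0.48, 0.19, -0.9] [3.0, -0.1, -0.1]
[-0.47, 2.18, -5.72] [23.0, -0.1, -0.1]
lip in rail mm [-22.4   4.6  37.8] tip/hd [ 0.09 -2.98 -0.11]
```

View pics/e1.png

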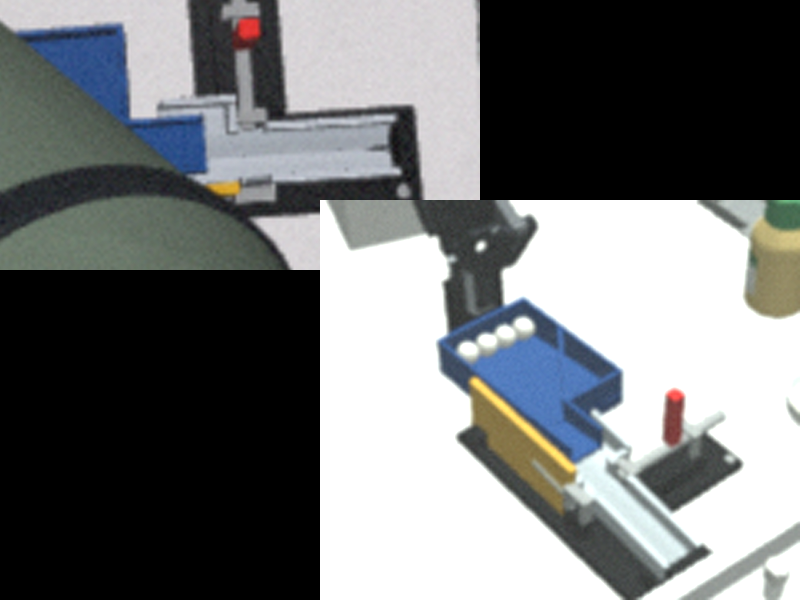

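The spout is in the mouth between guide and cheek and the balls are still at the back; the force suggests the spout is touching the shoulders. I'll lift slightly and bring the side onto the guide.

servo_tool([
  [0.5,-0.1,0,-0.2,0.5,0,0],
  [0.5,-0.2,0.1,-0.4,1,0,0],
  [0.5,-0.3,0.1,-0.6,1.5,0,0],
  [0.5,-0.4,0.1,-0.7,2,0,0],
  [0.5,-0.4,0.1,-0.8,2,0,0],
  [0.5,-0.5,0.1,-0.8,2,0,0],
  [0.5,-0.5,0.1,-0.8,2,0,0],
])

```text
clock: 12.15
position: [0.5278, 0.3268, 0.0618]
tool_rot: [3.124, -0.001, 0.036]
force: [0.2, 0.1, -3.8]
grip_width: 0.0114
finger_force: 58.6
```

```bash
python3 - <<'E'
from h import *
import functools; d=functools.partial(dock,zt=39)
for _ in range(1): print(bot.observe()["force"].round(2))
rel([d(-22,-1,38,4),d(-22,-1,38,12),d(-22,-1,38,20)])
E
```

```text
[ 0.22  0.15 -3.77]
12.15 pos [0.5278 0.3268 0.0618] rpy [ 1.79e+02 -7.00e-02  2.08e+00] q [-0.59  0.73 -0.1   1.72  0.12  0.71 -2.29] F [ 0.2  0.1 -3.8] w 0.0114
[-0.05, 0.35, -1.06] [5.0, -0.1, -0.1]
[-0.04, 1.01, -3.09] [13.0, -0.1, -0.1]
[-0.04, 1.95, -5.0] [21.0, -0.1, -0.1]
```

servo_tool([
  [0.5,-0.1,0,0,0,0,0],
  [0.5,-0.2,0,0,0,0,0],
  [0.5,-0.2,0,0,0,0,0],
])

```text
clock: 12.45
position: [0.5266, 0.3268, 0.062]
tool_rot: [3.125, -0.003, 0.037]
force: [4.5, 1.0, -4.7]
grip_width: 0.0113
finger_force: 58.5
```

servo_tool([
  [0.5,-0.1,0,0,0,0,0],
  [0.5,-0.2,0,0,0,0,0],
  [0.5,-0.2,0,0,0,0,0],
])

```text
clock: 12.75
position: [0.5259, 0.3271, 0.0624]
tool_rot: [3.126, -0.005, 0.037]
force: [10.8, 2.1, -6.7]
grip_width: 0.0111
finger_force: 59.1
```

servo_tool([
  [0.5,0.2,0,-0.2,1,0,0],
  [0.5,0.2,0.1,-0.5,2.5,0,0],
  [0.5,0.2,0.3,-1,5,0,0],
  [0.5,0.2,0.5,-1.6,7.5,0,0],
  [0.5,0.2,0.7,-2.3,10,0,0],
  [0.5,0.2,1,-3.1,13,0,0],
  [0.5,0.2,1,-3.1,13,0,0],
  [0.5,0.2,1,-3.1,13,0,0],
])

```text
clock: 13.55
position: [0.527, 0.3165, 0.0931]
tool_rot: [-2.933, -0.002, 0.035]
force: [5.3, -1.4, -3.0]
grip_width: 0.0112
finger_force: 59.5
```

```bash
python3 - <<'E'
from h import *
import functools; d=functools.partial(dock,zt=39)
rel([d(-22,-1,38,20)]); pic("e2")
E
```

```text
13.55 pos [0.527  0.3165 0.0931] rpy [-1.6806e+02 -1.2000e-01  2.0200e+00] q [-0.34  0.66 -0.28  1.81 -0.01  0.58 -2.08] F [ 5.3 -1.4 -3. ] w 0.0112
[0.08, 0.43, -2.05] [8.1, -0.2, -0.1]
lip in rail mm [-21.4  -2.   38.3] tip/hd [ 0.12 11.94 -0.12]
```

View pics/e2.png

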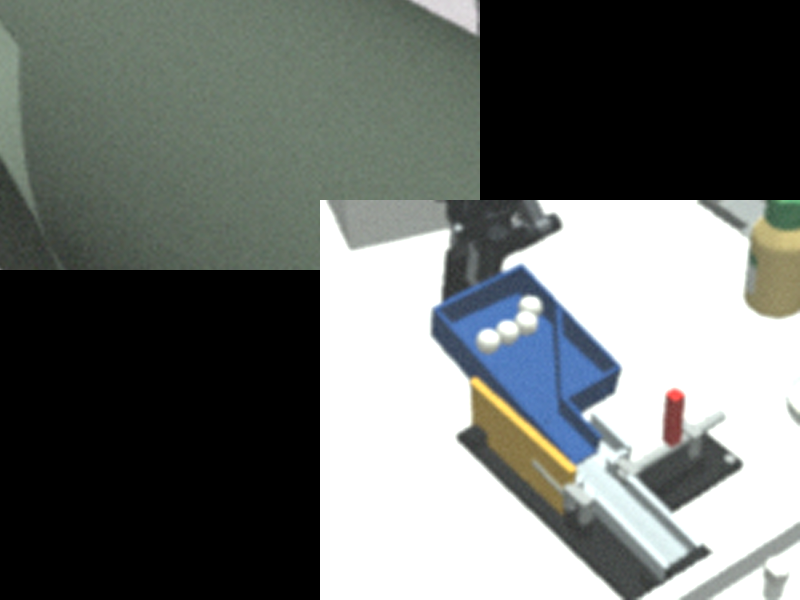

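The tray is tipped 12° and pressed at about 5 N, and the balls have begun to roll. Continuing the tip.

servo_tool([
  [0.5,0,0,0,0,0,0],
  [0.5,0,0,-0.2,1,0,0],
  [0.5,0,0.1,-0.5,2,0,0],
  [0.5,0,0.2,-0.8,3,0,0],
  [0.5,0,0.2,-1,4,0,0],
  [0.5,0,0.3,-1.3,5,0,0],
  [0.5,0,0.3,-1.5,6,0,0],
  [0.5,0,0.3,-1.5,6,0,0],
  [0.5,0,0.3,-1.5,6,0,0],
  [0.5,0,0.3,-1.5,6,0,0],
])

```text
clock: 14.65
position: [0.5268, 0.3119, 0.1068]
tool_rot: [-2.828, -0.002, 0.037]
force: [6.5, -1.0, -4.5]
grip_width: 0.0109
finger_force: 59.3
```

```bash
cat >> h.py <<'E'
def balls(name=None):
    s=bot.grab_frame("scene")
    if name: np.savez(name+"s.npz",**s)
    o=bot.observe(); p=o["position"]; R=Ro.from_euler('xyz',o["tool_rot"])
    RTr=R*(Ro.from_euler('z',90,degrees=True)*Ro.from_euler('x',180,degrees=True)).inv()
    P=p+RTr.apply((np.array([[91,-36,28],[91,-12,28],[55,-10,28],[55,36,28],[-50,36,28],[-50,-36,28]])-[-60,0,39])/1000)
    m=np.zeros(s["frame"].shape[:2],np.uint8); cv2.fillPoly(m,[w2px(s,P).round().astype(np.int32)],255)
    h=cv2.cvtColor(s["frame"],cv2.COLOR_BGR2HSV); m&=cv2.inRange(h,(0,0,120),(180,60,255))
    n,_,st,ce=cv2.connectedComponentsWithStats(m)
    print("tray blobs",[(st[i,4],ce[i].round().tolist()) for i in range(1,n) if st[i,4]>8])
    xs=np.arange(-40,70,4); b=dict(np.load("e1s.npz"))
    for nm,g in (("base",b),("now",s)):
        G=cv2.GaussianBlur(cv2.cvtColor(g["frame"],cv2.COLOR_BGR2GRAY),(3,3),0)
        uv=w2px(g,[rail(x,0,38-x*.0875) for x in xs]).round().astype(int); print(nm,[int(G[v,u]) for u,v in uv])
E
python3 - <<'E'
from h import *
rel([]); balls("e3")
E
```

```text
14.65 pos [0.5268 0.3119 0.1068] rpy [-1.6205e+02 -1.2000e-01  2.1300e+00] q [-0.21  0.65 -0.39  1.84 -0.09  0.55 -1.97] F [ 6.5 -1.  -4.5] w 0.0109
tray blobs [(np.int32(57), [316.0, 252.0]), (np.int32(57), [305.0, 286.0]), (np.int32(59), [309.0, 294.0])]
base [79, 77, 79, 78, 82, 150, 168, 165, 163, 153, 155, 159, 162, 156, 154, 154, 152, 153, 155, 158, 157, 157, 157, 156, 156, 157, 149, 137]
now [90, 82, 81, 82, 87, 147, 172, 169, 166, 158, 159, 178, 216, 194, 159, 156, 158, 157, 159, 162, 161, 161, 160, 161, 188, 211, 171, 141]
```

servo_tool([
  [0.5,0,0,0,0,0,0],
  [0.5,0,0,0,0,0,0],
  [0.5,0,0,0,0,0,0],
  [0.5,0,0,0,0,0,0],
  [0.5,0,0,0,0,0,0],
  [0.5,0,0,0,0,0,0],
  [0.5,0,0,0,0,0,0],
])

```text
clock: 15.4
position: [0.5267, 0.3119, 0.1068]
tool_rot: [-2.828, -0.002, 0.037]
force: [5.0, -0.6, -4.8]
grip_width: 0.011
finger_force: 59.3
```

```bash
python3 - <<'E'
from h import *
balls("e4"); pic("e5")
E
```

```text
tray blobs [(np.int32(58), [316.0, 252.0])]
base [79, 77, 79, 78, 82, 150, 168, 165, 163, 153, 155, 159, 162, 156, 154, 154, 152, 153, 155, 158, 157, 157, 157, 156, 156, 157, 149, 137]
now [83, 83, 81, 82, 85, 147, 172, 169, 167, 158, 159, 162, 177, 192, 198, 179, 159, 182, 205, 169, 161, 198, 205, 186, 163, 206, 190, 161]
lip in rail mm [-23.2  -2.   37.4] tip/hd [ 0.13 17.95  0.02]
```

View pics/e5.png

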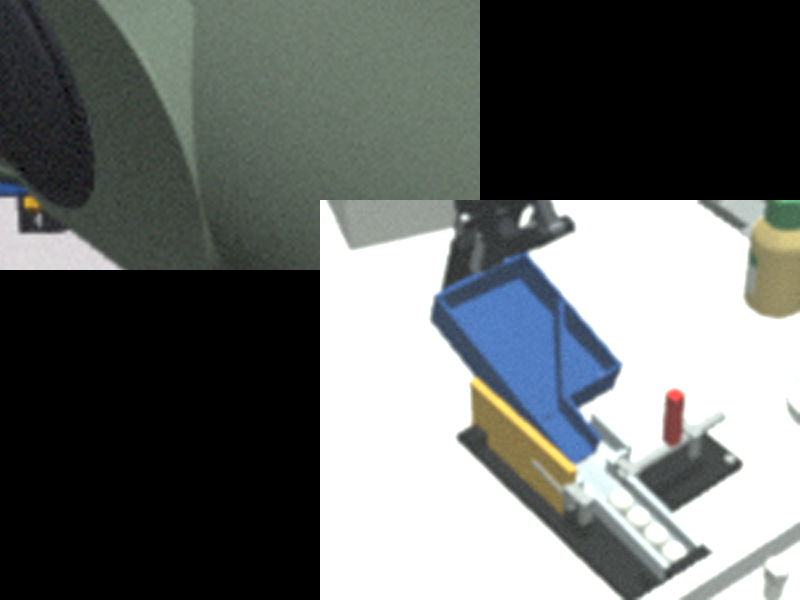

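All four balls sit in the groove up to the end stop and the tray is empty. Now I'll level it, back out and set it down beside the rail.

```bash
python3 - <<'E'
from h import *
import functools; d=functools.partial(dock,zt=39)
rel([d(-25,3,44,18),d(-27,4,46,9),d(-29,4,47,0)])
p,R=d(-29,4,47,0); rel([d(-75,6,50),d(-75,40,50),d(-75,40,17)],p,R)
E
```

```text
15.55 pos [0.5268 0.3119 0.1068] rpy [-1.6205e+02 -1.2000e-01  2.1300e+00] q [-0.21  0.65 -0.39  1.84 -0.09  0.55 -1.97] F [ 5.6 -0.3 -3.7] w 0.0107
[0.51, -0.37, -0.58] [0.1, -0.1, 0.0]
[0.61, -0.81, 1.68] [-8.9, -0.1, 0.0]
[0.6, -0.85, 4.04] [-17.9, -0.1, -0.0]
15.55 pos [0.5321 0.3326 0.071 ] rpy [180.     0.     2.16] q [-0.21  0.65 -0.39  1.84 -0.09  0.55 -1.97] F [ 5.6 -0.3 -3.7] w 0.0107
[0.2, -4.6, -0.3] [0.0, 0.0, 0.0]
[3.6, -4.6, -0.3] [0.0, 0.0, 0.0]
[3.6, -4.6, 3.0] [0.0, 0.0, 0.0]
```

servo_tool([
  [0.5,0.3,-0.2,-0.3,0,0,0],
  [0.5,0.5,-0.4,-0.6,0,0,0],
  [0.5,0.5,-0.5,0,-2.5,0,0],
  [0.5,0.6,-0.7,0.8,-5.5,0,0],
  [0.5,0.6,-0.8,1.7,-9,0,0],
  [0.5,0.6,-0.8,2.6,-12.5,0,0],
  [0.5,0.6,-0.8,3.4,-15.5,0,0],
  [0.5,0.6,-0.8,4,-18,0,0],
  [0.5,0.6,-0.8,4,-18,0,0],
])

```text
clock: 16.45
position: [0.5303, 0.3337, 0.0708]
tool_rot: [3.141, -0.0, 0.04]
force: [-1.0, 0.3, -2.8]
grip_width: 0.0114
finger_force: 59.2
```

servo_tool([
  [0.5,0,-0.5,0,0,0,0],
  [0.5,0.1,-1.5,-0.2,0,0,0],
  [0.5,0.2,-3,-0.3,0,0,0],
  [0.5,0.3,-4.4,-0.3,0,0,0],
  [0.5,0.8,-4.6,-0.3,0,0,0],
  [0.5,2,-4.6,-0.3,0,0,0],
  [0.5,3.2,-4.6,0,0,0,0],
  [0.5,3.6,-4.6,0.8,0,0,0],
  [0.5,3.6,-4.6,1.8,0,0,0],
  [0.5,3.6,-4.6,2.4,0,0,0],
])

```text
clock: 17.45
position: [0.5653, 0.3781, 0.0458]
tool_rot: [3.141, 0.0, 0.036]
force: [-0.8, 0.5, -2.5]
grip_width: 0.0109
finger_force: 59.2
```

```bash
python3 - <<'E'
from h import *
import functools; d=functools.partial(dock,zt=39)
rel([d(-75,40,15)])
E
```

```text
17.45 pos [0.5653 0.3781 0.0458] rpy [1.7996e+02 2.0000e-02 2.0700e+00] q [-0.61  0.82 -0.11  1.56  0.11  0.77 -2.3 ] F [-0.8  0.5 -2.5] w 0.0109
[0.11, -0.19, 0.68] [0.0, 0.0, -0.1]
```

servo_tool([
  [0.5,0,0,0.2,0,0,0],
  [0.5,0,0,0.4,0,0,0],
  [0.5,0,0,0.5,0,0,0],
  [0.5,0,0,0.5,0,0,0],
])

```text
clock: 17.85
position: [0.5662, 0.3786, 0.0427]
tool_rot: [-3.141, -0.001, 0.036]
force: [0.2, 0.1, -3.6]
grip_width: 0.0105
finger_force: 59.2
```

servo_tool([
  [0.5,0,0,0.1,0,0,0],
  [0.5,0,0,0.2,0,0,0],
  [0.5,0,0,0.2,0,0,0],
])

```text
clock: 18.15
position: [0.5662, 0.3785, 0.0405]
tool_rot: [-3.141, -0.001, 0.036]
force: [-0.1, -0.6, -4.3]
grip_width: 0.0111
finger_force: 59.2
```

servo_tool([
  [0.5,0,0,0.1,0,0,0],
  [0.5,0,0,0.2,0,0,0],
  [0.5,0,0,0.2,0,0,0],
])

```text
clock: 18.45
position: [0.5663, 0.3786, 0.0387]
tool_rot: [-3.141, -0.002, 0.036]
force: [0.3, 0.1, -1.0]
grip_width: 0.0113
finger_force: 59.5
```

The tray's weight is now on the table. Releasing and lifting.

servo_tool([
  [1.5,0,0,0.1,0,0,0],
  [3,0,0,0.1,0,0,0],
  [4.5,0,0,0,0,0,0],
  [5,0,0,0,0,0,0],
  [5,0,0,-1,0,0,0],
  [5,0,0,-3,0,0,0],
  [5,0,0,-6,0,0,0],
  [5,0,0,-10,0,0,0],
  [5,0,0,-14,0,0,0],
  [5,0,0,-14,0,0,0],
])

```text
clock: 19.45
position: [0.5681, 0.3799, 0.1852]
tool_rot: [-3.137, -0.008, 0.036]
force: [0.7, 1.4, 0.1]
grip_width: 0.0497
finger_force: 0.0
```

```bash
python3 - <<'E'
from h import *
f=bot.grab_frame("scene"); np.savez("f1.npz",**f)
K=rail(0,56.4,0); rel([(K+[0,0,.17],Rt(RH+90)),(K+[0,0,.055],Rt(RH+90))])
E
```

```text
19.5 pos [0.5671 0.3793 0.1822] rpy [-179.82   -0.32    2.06] q [-0.6   0.66 -0.12  1.48  0.09  1.   -2.28] F [ 0.7  0.2 -1. ] w 0.0503
[-0.81, 22.53, 1.15] [-0.2, -0.3, -0.1]
[-0.87, 22.57, 12.65] [-0.2, -0.3, -0.1]
```

servo_tool([
  [4,0,2,0,0,0,0],
  [4,-0.2,5,0,0,0,0],
  [4,-0.3,9,0,0,0,0],
  [4,-0.5,13,0,0,0,0],
  [4,-0.6,17,0,0,0,0],
  [4,-0.7,20,0,0,0,0],
  [4,-0.8,22,0,0,0,0],
  [4,-0.8,22.5,0,0,0,0],
  [4,-0.8,22.5,0,0,0,0],
])

```text
clock: 20.4
position: [0.5661, 0.1529, 0.1783]
tool_rot: [3.142, -0.001, 0.035]
force: [-0.7, 0.3, 0.9]
grip_width: 0.0396
finger_force: 0.0
```

```bash
python3 - <<'E'
from h import *
K=rail(0,56.4,0); rel([(K+[0,0,.055],Rt(RH+90))])
o=bot.observe(); f=bot.grab_frame("wrist"); im=f["frame"]
T=np.eye(4); T[:3,:3]=Ro.from_euler('xyz',o["tool_rot"]).as_matrix(); T[:3,3]=o["position"]
C=T@f["T_tool_cam"]; R=C[:3,:3].T; g=dict(mtx=f["mtx"],R=R,t=-R@C[:3,3],frame=im)
h=cv2.cvtColor(im,cv2.COLOR_BGR2HSV); m=cv2.inRange(h,(0,130,60),(8,255,255))
print("pred",w2px(g,K+[0,0,.08]))
for c in cv2.findContours(m,0,1)[0]:
    if cv2.contourArea(c)>60: x,y,w,hh=cv2.boundingRect(c); print((x,y,w,hh), (RR.inv().apply(px2w(g,(x+w/2,y+hh/2),.080)-RO)*1000).round(1))
cv2.imwrite("pics/w3.png",im)
E
```

```text
20.4 pos [0.5661 0.1529 0.1783] rpy [ 1.80e+02 -5.00e-02  2.02e+00] q [-0.28  0.52 -0.12  1.75  0.08  0.87 -1.97] F [-0.7  0.3  0.9] w 0.0396
[0.11, -0.09, 12.33] [0.0, -0.0, -0.1]
pred [[313.59993921 239.42028316]]
(377, 420, 10, 12) [[ 47.1 -79.6  80. ]]
(307, 219, 17, 29) [[ 1.2 60.1 80. ]]
```

View pics/w3.png

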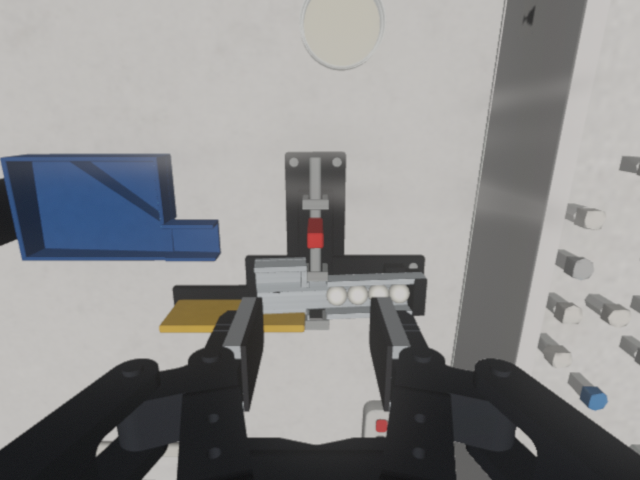

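Wrist view: the tray stands upright, the four balls are in line at (337–400,294), and the knob is at (315,233) with its top where predicted. The bystanders are untouched. Descending to grip the knob.

servo_tool([
  [4,0.1,0,1.5,0,0,0],
  [4,0.1,0,4,0,0,0],
  [4,0.1,0,7,0,0,0],
  [4,0.1,0,10,0,0,0],
  [4,0.1,0,12,0,0,0],
  [4,0.1,0,12.2,0,0,0],
  [4,0.1,0,12.2,0,0,0],
])

```text
clock: 21.15
position: [0.5669, 0.1542, 0.0561]
tool_rot: [-3.142, -0.0, 0.037]
force: [0.3, -0.1, 0.3]
grip_width: 0.0399
finger_force: 0.0
```

servo_tool([
  [2.5,0,0,0,0,0,0],
  [1.5,0,0,0,0,0,0],
  [0.8,0,0,0,0,0,0],
  [0.5,0,0,0,0,0,0],
  [0.5,0,0,0,0,0,0],
  [0.5,0,0,0,0,0,0],
], force=30)

```text
clock: 21.75
position: [0.5679, 0.1537, 0.0575]
tool_rot: [-3.141, -0.003, 0.036]
force: [-1.2, 1.5, 7.5]
grip_width: 0.0092
finger_force: 30.4
```

servo_tool([
  [0.5,-0.3,0,0,0,0,0],
  [0.5,-0.7,0,0,0,0,0],
  [0.5,-1.1,0,0,0,0,0],
  [0.5,-1.5,0,0,0,0,0],
  [0.5,-1.9,0,0,0,0,0],
  [0.5,-2.2,0,0,0,0,0],
  [0.5,-2.5,0,0,0,0,0],
  [0.5,-2.6,0,0,0,0,0],
  [0.5,-2.6,0,0,0,0,0],
])

```text
clock: 22.65
position: [0.542, 0.1528, 0.0575]
tool_rot: [-3.141, -0.003, 0.036]
force: [-0.6, 0.5, 8.6]
grip_width: 0.0091
finger_force: 30.4
```

servo_tool([
  [0.5,-0.1,0,0,0,0,0],
  [0.5,-0.2,0,0,0,0,0],
  [0.5,-0.3,0,0,0,0,0],
  [0.5,-0.4,0,0,0,0,0],
  [0.5,-0.4,0,0,0,0,0],
])

```text
clock: 23.15
position: [0.5381, 0.1526, 0.0575]
tool_rot: [-3.141, -0.003, 0.036]
force: [1.2, 0.0, 6.8]
grip_width: 0.009
finger_force: 30.4
```

servo_tool([
  [0.5,-0.1,0,0,0,0,0],
  [0.5,-0.2,0,0,0,0,0],
  [0.5,-0.3,0,0,0,0,0],
  [0.5,-0.3,0,0,0,0,0],
])

```text
clock: 23.55
position: [0.5377, 0.1526, 0.0578]
tool_rot: [-3.14, -0.008, 0.035]
force: [17.4, 0.3, -6.4]
grip_width: 0.009
finger_force: 29.4
```

servo_tool([
  [0.5,-0.1,0,0,0,0,0],
  [0.5,-0.2,0,0,0,0,0],
  [0.5,-0.2,0,0,0,0,0],
])

```text
clock: 23.85
position: [0.5375, 0.1527, 0.058]
tool_rot: [-3.139, -0.012, 0.035]
force: [28.9, 1.7, -14.8]
grip_width: 0.0093
finger_force: 29.3
```

Force rises to 29 N against the stop and the knob is at rail y ≈ 27, so the bolt is home. Relaxing, releasing and lifting.

servo_tool([
  [0.5,0.2,0,0,0,0,0],
  [0.5,0.4,0,0,0,0,0],
  [0.5,0.4,0,0,0,0,0],
  [2,0.4,0,0,0,0,0],
  [3.5,0.4,0,0,0,0,0],
  [4,0.4,0,0,0,0,0],
  [4,0.4,0,-2,0,0,0],
  [4,0.4,0,-5,0,0,0],
  [4,0.4,0,-9,0,0,0],
  [4,0.4,0,-12,0,0,0],
])

```text
clock: 24.85
position: [0.5361, 0.1523, 0.1785]
tool_rot: [-3.141, -0.002, 0.036]
force: [0.9, -0.1, -0.1]
grip_width: 0.04
finger_force: 0.0
```

servo_tool([
  [4,0,0,-2,0,0,0],
  [4,0,0,-2,0,0,0],
  [4,0,0,-2,0,0,0],
])

```text
clock: 25.15
position: [0.536, 0.1522, 0.1964]
tool_rot: [-3.141, -0.001, 0.036]
force: [0.1, 0.6, -0.5]
grip_width: 0.0395
finger_force: 0.0
```

```bash
python3 - <<'E'
from h import *
s=bot.grab_frame("scene"); rel([])
h=cv2.cvtColor(s["frame"],cv2.COLOR_BGR2HSV); m=cv2.inRange(h,(0,120,60),(10,255,255)); m[:,:300]=0;m[:,400:]=0;m[:250]=0;m[340:]=0
c=max(cv2.findContours(m,0,1)[0],key=cv2.contourArea); print(cv2.boundingRect(c))
for q in (0.029,.031,.033): print(q,w2px(s,[rail(0,60-q*1000,80),rail(0,60-q*1000,48)]).round(1).tolist())
G=cv2.GaussianBlur(cv2.cvtColor(s["frame"],cv2.COLOR_BGR2GRAY),(3,3),0); uv=w2px(s,[rail(x,0,38-x*.0875) for x in range(-40,70,4)]).round().astype(int); print([int(G[v,u]) for u,v in uv])
im=s["frame"][210:360,220:400]; w=bot.grab_frame("wrist")["frame"]
o=np.zeros((500,800,3),np.uint8); o[:400,:480]=cv2.resize(im,(480,400),interpolation=2); o[:240,480:]=cv2.resize(w,(320,240),interpolation=3)
cv2.imwrite("pics/fin.png",o)
b=dict(np.load("f1.npz")); d=cv2.absdiff(s["frame"],b["frame"]).max(2); print("changed vs tray set-down:",cv2.boundingRect(cv2.findNonZero((cv2.GaussianBlur(d,(5,5),0)>40).astype(np.uint8)[230:,:])) )
E
```

```text
25.2 pos [0.5357 0.1521 0.1958] rpy [ 1.7999e+02 -2.0000e-02  2.0800e+00] q [-0.29  0.46 -0.12  1.81  0.07  0.87 -1.98] F [-0.1  0.3 -0.5] w 0.0397
(337, 289, 6, 20)
0.029 [[343.5, 287.7], [342.6, 301.6]]
0.031 [[342.5, 288.2], [341.6, 302.2]]
0.033 [[341.6, 288.8], [340.7, 302.7]]
[194, 171, 170, 168, 170, 167, 169, 167, 165, 150, 151, 122, 162, 190, 196, 177, 157, 180, 202, 166, 161, 196, 203, 184, 161, 203, 188, 159]
changed vs tray set-down: (0, 0, 372, 250)
```

The knob is at its home position to within a pixel, the balls show unchanged in the groove, and the gripper is clear. Handing in.

```bash
python3 -c "
from workcell import bot
print(bot.job_done())"
```

```text
the job is handed in; nothing more can be done
None
```

I handed the job in at about 25 s: all four balls are at the end stop, the tray stands upright on the worktop, and the bolt is fully home behind the balls; the hand-in returned no verdict.

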